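# Weigh an ingredient canister on the sprung-arm counter scale

### The job

Weigh the ingredient canister with the orange handle: lift it by its handle, thread its wire bail over the red hook at the end of the counter scale's sprung arm, and go down with it gently as the arm sinks. Keep hold until the arm has stopped moving and carries the whole weight, then let go so that the arm neither drops nor springs up, and leave the canister hanging there; disturb nothing else on the counter.

Things in the scene. Friction and masses are not known exactly. Their poses are not given: they have to be found in the camera images.
- canister_grip (a point): Centre of the orange handle block of the canister to be weighed, 164 mm above the canister's underside. The block is 22 mm along the canister's x, 34 mm along y and 36 mm high; it stands on an 8 mm stem on the middle of the bail's top wire. z is up. Whole canister 182 mm high; filled to an unknown level, it weighs 0.44 to 0.95 kg.
- canister_bail (a point): Middle of the top wire of the canister's rigid bail (wire centre line), 118 mm above the underside, 46 mm below the handle centre; same axes as canister_grip. The bail is an upside-down U of 8 mm wire: top wire level along x, legs 74 mm apart. Between lid and wire a window 49 mm high and 66 mm wide is open, looking along the canister's y.
- canister_lid (a point): Centre of the top of the canister's orange lid (83 mm across), 65 mm above its underside. The body below is a closed steel drum, 80 mm across.
- hook_seat (a point): Where the centre of the bail wire rests in the red hook, on the sprung arm and moving with it. The hook dips from the arm (a straight 10 mm rod) to a flat notch bottom 18 mm long between rod centres, then ends in an upturned tip. It is 259 mm from the pivot, towards minus y of the scale. Axes: the scale's, turned about x by the joint value.
- hook_tip (a point): Centre of the rounded end of the red hook's upturned tip (rod 10 mm thick, so the top is 5 mm higher), 23 mm further out along the arm than hook_seat and, with the arm unloaded, about 14 mm higher.
- pivot (a point): The arm's hinge on the scale stand, 200 mm above the counter; axes of the stand: the arm points along minus y, the hinge is along x, z up. The stand's two steel cheeks reach 230 mm above the counter; the arm's red ball end sticks out 60 mm behind.
- beam (a joint): Angle of the sprung arm, rad: 0 unloaded on its upper stop (sloping up 0.17 to the hook), growing as the hook sinks; 0.34 is the lower stop. It starts to sink at about 3.1 N at the hook, then sinks about 12.5 mm per newton, lightly damped; so the canister settles between 0.06 and 0.30 rad, by its weight. Let go away from its balance, the arm springs.
- stand: The scale stand, fixed to the counter: grey base 150 x 170 x 22 mm, two steel cheeks, a round white dial; origin at the centre of the underside, below the pivot. It carries the arm.
- can_blue: A canister of the same shape with a blue lid and handle, not to be moved; origin at the centre of its underside, overall 182 mm high.
- can_white: A canister of the same shape with a white lid and handle, not to be moved; origin at the centre of its underside, overall 182 mm high.
- bowl: Steel mixing bowl, 200 mm across, 75 mm high, loose; origin at the centre of its underside. Leave alone.
- jug: Glass jug, 90 mm across, 110 mm high, loose; origin at the centre of its underside. Leave alone.
- oil: Amber oil bottle, 66 mm across, 190 mm high, loose; origin at the centre of its underside. Leave alone.
- spoon: Wooden spoon, 200 mm long, lying; leave alone.
- cup: Steel measuring cup, 72 mm across, 70 mm high, loose; origin at the centre of its underside. Leave alone.
Not all that is in view belongs to the job. Leave any green or pink look-alike of the part that bears canister_grip alone.

How it is judged:
On the way, in this order (a step that is already met when the one before it is completed fails the run):
1. the orange-handled canister is lifted off the counter in the fingers (height (world z) of canister_bail above 0.15 m and contact force between the fingers and canister above 0.5 N), for 0.2 s.
2. still held, the canister hangs in the hook, the arm has sunk with it and stands still (distance between canister_bail and hook_seat below 0.018 m and value of joint beam above 0.04 rad and velocity of joint beam between -0.06 and 0.06 rad/s and contact force between canister and stand above 2 N and contact force between the fingers and canister above 0.5 N), for 0.3 s.
At the end, for the whole second after the job is handed in: The canister hangs released by its bail in the red hook (wire within 18 mm of the seat), hanging upright within 0.2 rad, the arm sunk more than 0.04 rad and at rest (below 0.06 rad/s), the canister slower than 60 mm/s (distance between canister_bail and hook_seat below 0.018 m and value of joint beam above 0.04 rad and velocity of joint beam between -0.06 and 0.06 rad/s and contact force between canister and stand above 2 N and angle between canister_bail's own z axis and vertical below 0.2 rad and linear speed of canister below 0.06 m/s and contact force between canister and the fingers below 0.1 N); the robot touches nothing.
It fails at once if the arm drops or springs up: it turns faster than 0.25 rad/s (velocity of joint beam above 0.25 rad/s or velocity of joint beam below -0.25 rad/s).
It fails at once if the canister is pressed on the scale with more than 18 N (contact force between canister and stand above 18 N).
It fails at once if the robot's fingers push the scale with more than 6 N (contact force between the fingers and stand above 6 N).
It fails at once if the canister is tipped more than 0.6 rad (angle between canister_bail's own z axis and vertical above 0.6 rad).
It fails at once if a bystander is moved by more than 20 mm (distance of any of can_blue, can_white, bowl, jug, oil, spoon, cup from where it was at the start of the episode above 0.02 m).
It also fails if it takes over 64 s, if anything falls off the work surface, if the arm or the gripper's body presses on something with over 40 N, if the wrist force passes 120 N, or if a joint passes its speed limit or range.

### The arm

A 7-joint arm with a two-finger parallel gripper is mounted at the origin on the work surface. World frame = base frame: x ahead of the robot, y to its left, z up, the work surface at z = 0. Lengths are in m, angles in rad, forces in N, time in s.
With the tool pointing down it reaches from about 0.425 to 0.925 m from the base axis. Payload 6.8 kg.
Tool frame: the origin (TCP) lies between the finger pads; the fingertips stand 11 mm ahead of it and the grasp point (between the pads) lies 8 mm behind it; z points along the fingers, y is the line along which they close (so a half turn about z gives the same grasp; the last joint's range is limited). The gripper opens to 85 mm and grips with 20 to 120 N. Pads are 22 mm wide; open, the fingers measure 114 mm over their backs; the gripper's body (76 mm by 85 mm) begins 54 mm behind the grasp point. The pads swing forward as they close: fully open they stand 13 mm farther back than shut.
Start: joints at [1.107, 0.477, 0.022, 1.555, -0.011, 1.109, -0.083], TCP at [0.235, -0.633, 0.242] pointing down, gripper open.
Joint ranges: [-2.96, 2.96], [-0.34, 2.1], [-1.41, 1.46], [0.24, 2.44], [-1.37, 4.51], [0.17, 1.92], [-2.96, 2.96]. Speed limits (rad/s): [2.39, 2.39, 3.14, 3.14, 3.14, 3.14, 3.14].

### API

Orientations are given as a rotation vector (axis times angle).
In Python, from bench import r gives the robot as it stands.
- The arm moves only by the tool send_rows, never from a script. Its argument "deltas" is a list of rows, each an object of numbers: "dx", "dy", "dz": the shift along the world's x, y, z in mm; "rx", "ry", "rz": the turn, a rotation vector about the world's x, y, z in degrees. A call has 1 to 5 rows; each row is the pose to reach, as a shift and turn from the pose commanded when the call began; what a row does not reach only later rows make up. A row lasts 1/12 s, in which the tool goes at most 41.7 mm and 7.16 degrees, less where a joint would pass 70% of its speed; a pose out of reach is approached as far as the arm can. A call with a gripper value outside its range is refused whole. "jaw" is the finger opening in mm, from 0 to 85.4, set as the call begins (left out, the last holds). The fingers move at their own pace and stop on an object; "newtons" is the grip in N (left out, the last holds). Time passes only in rows, so rows that repeat a pose let the fingers close. It gives the time, the measured TCP pose, the force, the opening and the grip force at its end, in the units of the state.
- r.get_obs(): the state, without advancing time (a new reading comes with each control period).
- r.grab_frame(name): name is "scene" or "top" or "wrist"; returns a dict with "frame" (400x640x3 uint8, blue, green, red), "z_map" (400x640 float32, m along the optical axis (not along the pixel's ray), 0 where there is no reading), "vertical_fov" (degrees; the focal length in pixels is half the picture's height over the tangent of half this angle, whatever the lens; pixels are square), "cx", "cy" (the principal point, pixels), "xyz" and "orientation" of the camera in the world. Camera axes: x right, y down, z forward; pixel columns grow to the right and rows downward; lengths in m; the calibration is good to about 2 mm. A picture is of the moment at which its call begins.
- r.hand_in(): hands the job in; it is judged then, once.
The state is a dict: "clock": time; "joints": joint angles; "qvel": joint speeds; "tau": joint torques, N m; "tcp_pos": TCP position; "orientation": TCP orientation; "contact_force": force on the tool from outside, world axes, zero at the start; "moment": the same for the moment, N m; "grip_width": finger opening in m; "gripper_force": force on a finger pad.
Only numpy, scipy, OpenCV 4.12 (cv2) and the standard library are available. Lean on these libraries where they do the work, as an engineer would, in place of code of your own. Each camera call takes 0.05 s, during which the arm holds its last target. There are 200 camera calls.

## Working session

There is one attempt and no reset: what is moved stays moved. The work goes in short steps, Python scripts to look and compute and a tool call to move; the robot and the scene stay as the last step left them, time stands still between calls to the robot, and variables do not carry over. Pictures are saved under pics/ and viewed, at most 10 in all, crops included, and the job is handed in when it is done.

Besides the shell and the picture viewer there is one more tool, called after "Emit:" in YAML: its name, and indented under it one key for each argument. send_rows: Moves the arm, as the interface text tells. Its arguments: {"type":"object","properties":{"deltas":{"type":"array","items":{"type":"object","properties":{"dx":{"type":"number"},"dy":{"type":"number"},"dz":{"type":"number"},"rx":{"type":"number"},"ry":{"type":"number"},"rz":{"type":"number"}}}},"jaw":{"type":"number"},"newtons":{"type":"number"}},"required":["deltas"]}

```bash
mkdir -p pics; cat > h.py <<'E'
import numpy as np, cv2
from scipy.spatial.transform import Rotation as R
from bench import r
def cam(n):
    f=r.grab_frame(n); f['f']=200/np.tan(np.radians(f['vertical_fov'])/2)
    o=np.array(f['orientation']).ravel(); f['R']=R.from_rotvec(o).as_matrix() if o.size==3 else o.reshape(3,3)
    return f
def cloud(f):
    z=f['z_map']; v,u=np.mgrid[:400,:640]
    p=np.stack([(u-f['cx'])/f['f']*z,(v-f['cy'])/f['f']*z,z],-1)
    return p@f['R'].T+np.array(f['xyz'])
E
python3 - <<'E'
from h import *
a=cam('scene');b=cam('top')
for n,f in (('scene',a),('top',b)):
    print(n,f['xyz'],f['orientation'],f['f'],f['cx'],f['cy'])
    cv2.imwrite(f'pics/{n}0.png',f['frame'])
    np.savez(f'{n}0.npz',img=f['frame'],P=cloud(f),z=f['z_map'])
o=r.get_obs();print({k:np.round(v,3) for k,v in o.items()})
E
```

```text
scene [ 1.34197241 -0.34941461  1.29942337] [-2.18096156 -1.27452231  0.43490771] 449.66470582279265 321.2583670348043 200.51709906414104
top [0.39768013 0.08494196 1.92780068] [-2.17075571  2.1766025  -0.09675287] 506.3281886933688 323.1146994610308 196.47086730898906
{'clock': np.float64(0.1), 'joints': array([ 1.107,  0.478,  0.022,  1.556, -0.012,  1.109, -0.083]), 'qvel': array([ 0.   , -0.002,  0.001, -0.003,  0.002, -0.002,  0.001]), 'tau': array([ 5.0000e-03, -5.9776e+01,  1.6140e+00, -2.8195e+01,  1.3000e-02,
        5.0000e-03,  0.0000e+00]), 'tcp_pos': array([ 0.235, -0.632,  0.241]), 'orientation': array([-3.09e+00, -5.56e-01,  1.00e-03]), 'contact_force': array([0.705, 0.159, 0.953]), 'moment': array([-0.002,  0.034,  0.056]), 'gripper_force': np.float64(0.0), 'grip_width': np.float64(0.085)}
```

View pics/scene0.png

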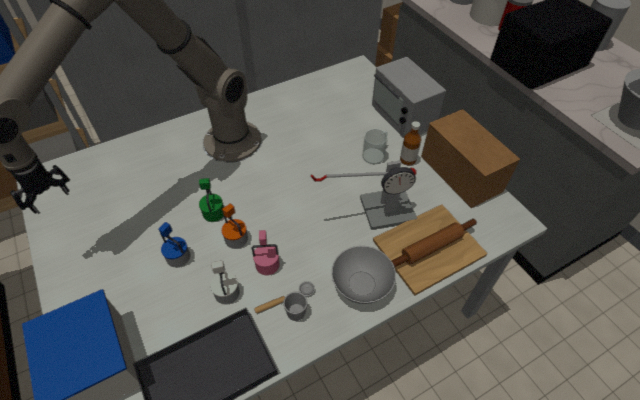

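View pics/top0.png

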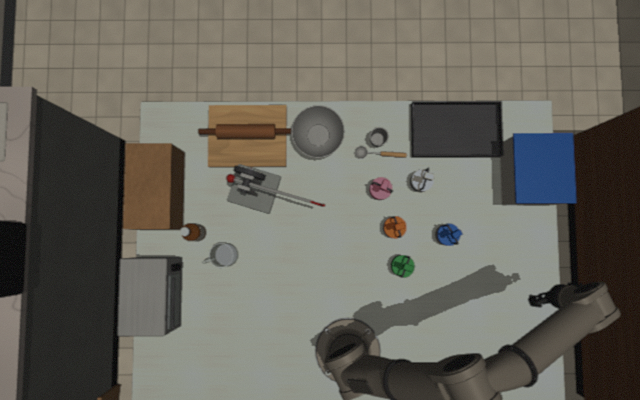

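The scene view shows five canisters: green (211,205), orange (234,232), pink (265,258), blue (175,250) and white (224,290). The orange lid and handle fit the description; the hook is at (318,178). I'll measure these and confirm with one crop.

```bash
python3 - <<'E'
from h import *
D={n:np.load(n+'0.npz') for n in('scene','top')}
for n in D:
    img,P=D[n]['img'],D[n]['P']; hsv=cv2.cvtColor(img,cv2.COLOR_BGR2HSV)
    H,S,V=[hsv[...,i].astype(int) for i in range(3)]
    print(n,'orange')
    m=(H>=6)&(H<=16)&(S>170)&(V>90)&(P[...,2]>.05)&(P[...,2]<.2)&(P[...,0]<.75)&(P[...,1]<0.1)
    for lo,hi in((.05,.08),(.08,.14),(.14,.178),(.178,.2)):
        q=m&(P[...,2]>lo)&(P[...,2]<hi)
        if q.sum()>2: print(lo,q.sum(),np.round(np.median(P[q],0),3),np.round(P[q].min(0),3),np.round(P[q].max(0),3))
    t=m&(P[...,2]>.172)
    if t.sum()>4: print('toprect',cv2.minAreaRect((P[t][:,:2]*1000).astype(np.float32)))
    m=((H<=4)|(H>=176))&(S>150)&(V>60)&(P[...,2]>.1)
    k,l,s,c=cv2.connectedComponentsWithStats(m.astype(np.uint8))
    for i in range(1,k):
        if s[i,4]>4:
            q=P[l==i];print('red',c[i],s[i,4],np.round(np.median(q,0),3),np.round(q.min(0),3),np.round(q.max(0),3))
    # everything above the table, region near canisters
a=D['scene']['img'][170:300,150:330];b=D['top']['img'][150:280,290:470]
h=D['scene']['img'][150:235,300:430]
c1=np.hstack([cv2.resize(x,None,fx=2.2,fy=2.2,interpolation=2) for x in(a,b)])
h2=np.hstack([cv2.resize(x,(396,264),interpolation=2) for x in(h,D['top']['img'][155:240,215:345])])
cv2.imwrite('pics/crop1.png',np.vstack([c1,h2]))
E
```

```text
scene orange
0.05 282 [ 0.462 -0.184  0.065] [ 0.418 -0.214  0.057] [ 0.5   -0.139  0.071]
0.08 4 [ 0.472 -0.168  0.12 ] [ 0.469 -0.174  0.09 ] [ 0.493 -0.16   0.123]
0.14 8 [ 0.46  -0.18   0.177] [ 0.446 -0.192  0.175] [ 0.467 -0.163  0.178]
0.178 45 [ 0.46  -0.178  0.182] [ 0.449 -0.192  0.178] [ 0.471 -0.162  0.188]
toprect ((458.6425476074219, -177.1820526123047), (20.019039154052734, 29.42031478881836), 19.307281494140625)
red [513.36170213   7.85106383] 47 [0.108 1.335 0.273] [0.066 1.324 0.241] [0.134 1.36  0.29 ]
red [413.08333333 170.25      ] 12 [0.631 0.409 0.205] [0.617 0.384 0.199] [0.654 0.414 0.238]
red [318.24137931 178.27586207] 29 [0.534 0.105 0.236] [0.525 0.085 0.229] [0.541 0.126 0.253]
top orange
0.05 171 [ 0.444 -0.163  0.067] [ 0.422 -0.208  0.055] [ 0.491 -0.134  0.077]
0.14 9 [ 0.451 -0.163  0.174] [ 0.441 -0.177  0.16 ] [ 0.466 -0.159  0.178]
0.178 53 [ 0.454 -0.176  0.183] [ 0.444 -0.19   0.178] [ 0.468 -0.159  0.191]
toprect ((455.0291748046875, -175.36016845703125), (20.61284828186035, 33.83129119873047), 17.533456802368164)
red [230.05 178.  ] 40 [0.62  0.407 0.205] [0.398 0.085 0.196] [0.63  0.419 1.928]
red [316. 203.] 9 [0.53  0.112 0.24 ] [0.527 0.099 0.233] [0.534 0.126 0.246]
```

View pics/crop1.png

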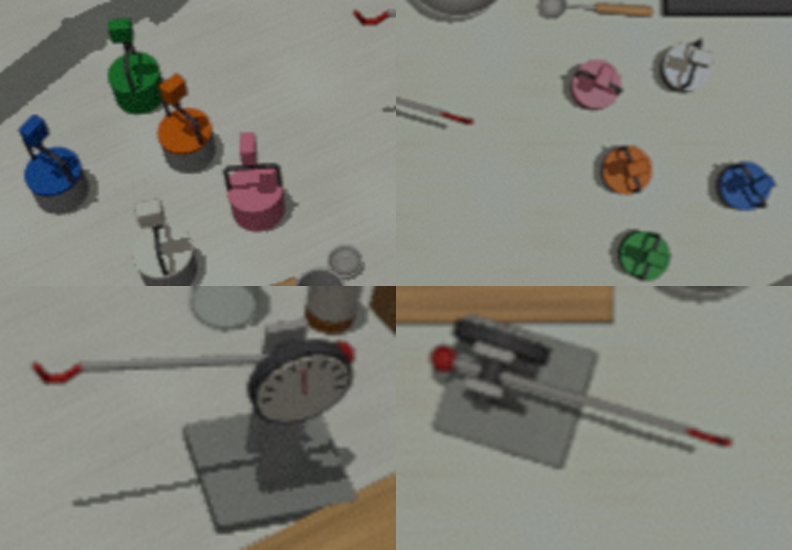

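The crop confirms it: the orange lid and handle sit between green and pink (crop 175,110), and the red hook's upturned tip points away from the stand (crop 40,372). In world coordinates the handle is at about (0.457, -0.176), with the canister x axis at about +18°. The arm direction is about (-0.285, -0.958). I'll move above the handle.

Emit:
send_rows:
  deltas:
    - {"dx": 15,"dy": 30,"dz": 5,"rz": 6}
    - {"dx": 30,"dy": 61,"dz": 10,"rz": 12}
    - {"dx": 44,"dy": 91,"dz": 15,"rz": 18}
    - {"dx": 59,"dy": 122,"dz": 20,"rz": 24}
    - {"dx": 74,"dy": 152,"dz": 20,"rz": 30}
  jaw: 85
  newtons: 60

```text
$.deltas[0]: bad value
```

Emit:
send_rows:
  deltas:
    - {"dx": 15,"dy": 30,"dz": 0,"rz": 6}
    - {"dx": 30,"dy": 61,"dz": 0,"rz": 12}
    - {"dx": 44,"dy": 91,"dz": 0,"rz": 18}
    - {"dx": 59,"dy": 122,"dz": 0,"rz": 24}
    - {"dx": 74,"dy": 152,"dz": 0,"rz": 30}

```text
$.deltas[0]: bad value
```

Emit:
send_rows:
  deltas:
    - {"dx": 15,"dy": 30,"dz": 0,"rz": 6}
    - {"dx": 30,"dy": 61,"dz": 0,"rz": 12}
    - {"dx": 44,"dy": 91,"dz": 0,"rz": 18}
    - {"dx": 59,"dy": 122,"dz": 0,"rz": 24}
    - {"dx": 74,"dy": 152,"dz": 0,"rz": 28}

```text
$.deltas[0]: bad value
```

```bash
python3 - <<'E'
from h import *
f=cam('wrist');P=cloud(f);img=f['frame'];o=r.get_obs()
Rt=R.from_rotvec(o['orientation']).as_matrix();print(o['clock'],o['tcp_pos'],'tool y ang',np.degrees(np.arctan2(Rt[1,1],Rt[0,1])),Rt[:,2],o['joints'])
hsv=cv2.cvtColor(img,cv2.COLOR_BGR2HSV);H,S,V=[hsv[...,i].astype(int) for i in range(3)]
m=(H>=5)&(H<=17)&(S>150)&(V>70)
print(m.sum(),f['xyz'])
for lo,hi in((.05,.08),(.172,.195)):
    q=m&(P[...,2]>lo)&(P[...,2]<hi)&(P[...,1]<0)
    if q.sum()>5: print(lo,q.sum(),np.median(P[q],0),cv2.minAreaRect((P[q][:,:2]*1000).astype(np.float32)))
cv2.imwrite('pics/w1.png',img)
E
```

```text
0.15 [ 0.23498123 -0.63231659  0.24154313] tool y ang -69.6126081003688 [-5.94534942e-04  1.29083308e-03 -9.99998990e-01] [ 1.10687859  0.47763813  0.02235274  1.55619433 -0.01149466  1.10930965
 -0.08310562]
0 [ 0.31121085 -0.60434173  0.37315149]
```

View pics/w1.png

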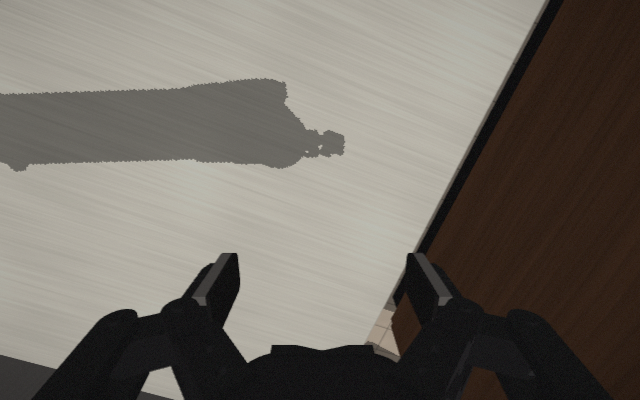

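The moves were refused, probably because every row needs all six keys. The wrist picture shows only the counter, with the fingers at (225,275) and (425,275).

Emit:
send_rows:
  deltas:
    - {"dx": 15,"dy": 30,"dz": 5,"rx": 0,"ry": 0,"rz": 6}
    - {"dx": 30,"dy": 61,"dz": 10,"rx": 0,"ry": 0,"rz": 12}
    - {"dx": 44,"dy": 91,"dz": 15,"rx": 0,"ry": 0,"rz": 18}
    - {"dx": 59,"dy": 122,"dz": 20,"rx": 0,"ry": 0,"rz": 24}
    - {"dx": 74,"dy": 152,"dz": 20,"rx": 0,"ry": 0,"rz": 30}
  jaw: 85
  newtons: 60

```text
clock: 0.57
tcp_pos: [0.3098, -0.4794, 0.2631]
orientation: [2.838, 1.344, 0.0]
contact_force: [1.4, 0.6, 0.1]
grip_width: 0.0849
gripper_force: 0.0
```

Emit:
send_rows:
  deltas:
    - {"dx": 15,"dy": 30,"dz": 0,"rx": 0,"ry": 0,"rz": 6}
    - {"dx": 30,"dy": 61,"dz": 0,"rx": 0,"ry": 0,"rz": 12}
    - {"dx": 44,"dy": 91,"dz": 0,"rx": 0,"ry": 0,"rz": 18}
    - {"dx": 59,"dy": 122,"dz": 0,"rx": 0,"ry": 0,"rz": 24}
    - {"dx": 74,"dy": 152,"dz": 0,"rx": 0,"ry": 0,"rz": 30}

```text
clock: 0.98
tcp_pos: [0.3833, -0.327, 0.2622]
orientation: [-2.395, -2.033, 0.0]
contact_force: [-0.0, -0.4, 0.5]
grip_width: 0.085
gripper_force: 0.0
```

Emit:
send_rows:
  deltas:
    - {"dx": 15,"dy": 30,"dz": 0,"rx": 0,"ry": 0,"rz": 6}
    - {"dx": 30,"dy": 61,"dz": 0,"rx": 0,"ry": 0,"rz": 12}
    - {"dx": 44,"dy": 91,"dz": 0,"rx": 0,"ry": 0,"rz": 18}
    - {"dx": 59,"dy": 122,"dz": 0,"rx": 0,"ry": 0,"rz": 24}
    - {"dx": 74,"dy": 152,"dz": 0,"rx": 0,"ry": 0,"rz": 28}

```text
clock: 1.4
tcp_pos: [0.4574, -0.1751, 0.2623]
orientation: [1.831, 2.552, -0.0]
contact_force: [0.7, -1.2, -0.5]
grip_width: 0.0846
gripper_force: 0.0
```

```bash
cat >> h.py <<'E'
def tool():
    o=r.get_obs();Rt=R.from_rotvec(o['orientation']).as_matrix()
    print('t',o['clock'],np.round(o['tcp_pos'],4),'tool y ang',np.degrees(np.arctan2(Rt[1,1],Rt[0,1])).round(1),'z',Rt[:,2].round(3),'j',np.round(o['joints'],2),'F',np.round(o['contact_force'],2),o['grip_width'],o['gripper_force'])
    return o
E
python3 - <<'E'
from h import *
f=cam('wrist');P=cloud(f);img=f['frame'];tool()
hsv=cv2.cvtColor(img,cv2.COLOR_BGR2HSV);H,S,V=[hsv[...,i].astype(int) for i in range(3)]
m=(H>=5)&(H<=17)&(S>150)&(V>70)
print(m.sum(),f['xyz'])
for lo,hi in((.05,.08),(.172,.195)):
    q=m&(P[...,2]>lo)&(P[...,2]<hi)&(P[...,1]<0)
    if q.sum()>5: print(lo,q.sum(),np.median(P[q],0),cv2.minAreaRect((P[q][:,:2]*1000).astype(np.float32)))
cv2.imwrite('pics/w2.png',img)
E
```

```text
t 1.45 [ 0.4607 -0.168   0.2628] tool y ang 19.3 z [ 0.003  0.003 -1.   ] j [ 0.68  0.19 -0.51  1.93  0.1   1.04  0.46] F [3.15 5.89 0.51] 0.08500762362122712 0.0
3826 [ 0.43266592 -0.09893635  0.39403469]
0.05 2564 [ 0.45228416 -0.16363243  0.06527197] ((457.1341552734375, -172.65127563476562), (79.3912353515625, 76.44261932373047), 18.81346321105957)
0.172 1081 [ 0.45683237 -0.17205579  0.18183649] ((457.35870361328125, -174.23204040527344), (21.34751319885254, 32.656070709228516), 18.679237365722656)
```

View pics/w2.png

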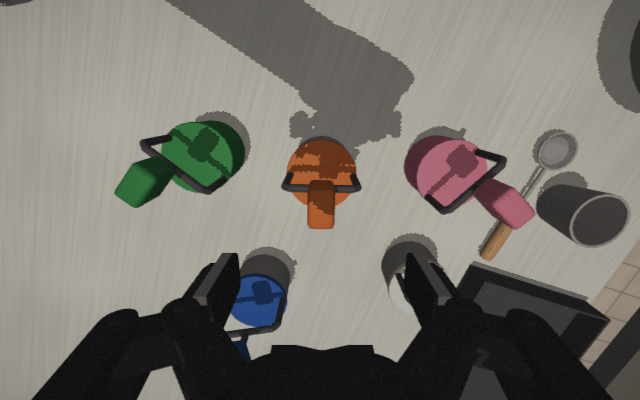

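The wrist view shows the orange handle at (320,205), with the bail wire level in the image, so the tool y axis is aligned with it. I'll descend and grip.

Emit:
send_rows:
  deltas:
    - {"dx": 0,"dy": 3,"dz": -25,"rx": 0,"ry": 0,"rz": 0}
    - {"dx": 0,"dy": 3,"dz": -50,"rx": 0,"ry": 0,"rz": 0}
    - {"dx": 0,"dy": 3,"dz": -75,"rx": 0,"ry": 0,"rz": 0}
    - {"dx": 0,"dy": 3,"dz": -95,"rx": 0,"ry": 0,"rz": 0}
    - {"dx": 0,"dy": 3,"dz": -102,"rx": 0,"ry": 0,"rz": 0}

```text
clock: 1.87
tcp_pos: [0.4551, -0.1734, 0.1575]
orientation: [-1.836, -2.544, 0.002]
contact_force: [-0.4, -0.3, 0.9]
grip_width: 0.085
gripper_force: 0.0
```

Emit:
send_rows:
  deltas:
    - {"dx": 0,"dy": 0,"dz": 0,"rx": 0,"ry": 0,"rz": 0}
    - {"dx": 0,"dy": 0,"dz": 0,"rx": 0,"ry": 0,"rz": 0}
    - {"dx": 0,"dy": 0,"dz": 0,"rx": 0,"ry": 0,"rz": 0}
    - {"dx": 0,"dy": 0,"dz": 0,"rx": 0,"ry": 0,"rz": 0}
    - {"dx": 0,"dy": 0,"dz": 0,"rx": 0,"ry": 0,"rz": 0}
  jaw: 0
  newtons: 60

```text
clock: 2.28
tcp_pos: [0.4578, -0.174, 0.1614]
orientation: [1.837, 2.546, 0.001]
contact_force: [-2.5, -1.1, 3.1]
grip_width: 0.0252
gripper_force: 1.8
```

Emit:
send_rows:
  deltas:
    - {"dx": 0,"dy": 0,"dz": 0,"rx": 0,"ry": 0,"rz": 0}
    - {"dx": 0,"dy": 0,"dz": 0,"rx": 0,"ry": 0,"rz": 0}
    - {"dx": 0,"dy": 0,"dz": 0,"rx": 0,"ry": 0,"rz": 0}
    - {"dx": 0,"dy": 0,"dz": 0,"rx": 0,"ry": 0,"rz": 0}
    - {"dx": 0,"dy": 0,"dz": 0,"rx": 0,"ry": 0,"rz": 0}

```text
clock: 2.7
tcp_pos: [0.4571, -0.1744, 0.1614]
orientation: [1.838, 2.546, -0.001]
contact_force: [-3.1, -1.1, 6.4]
grip_width: 0.0212
gripper_force: 59.0
```

Emit:
send_rows:
  deltas:
    - {"dx": 0,"dy": 0,"dz": 10,"rx": 0,"ry": 0,"rz": 0}
    - {"dx": 0,"dy": 0,"dz": 30,"rx": 0,"ry": 0,"rz": 0}
    - {"dx": 0,"dy": 0,"dz": 55,"rx": 0,"ry": 0,"rz": 0}
    - {"dx": 0,"dy": 0,"dz": 80,"rx": 0,"ry": 0,"rz": 0}
    - {"dx": 0,"dy": 0,"dz": 105,"rx": 0,"ry": 0,"rz": 0}

```text
clock: 3.12
tcp_pos: [0.4558, -0.1732, 0.2658]
orientation: [-1.836, -2.546, 0.001]
contact_force: [0.8, 0.1, -8.8]
grip_width: 0.021
gripper_force: 60.0
```

Emit:
send_rows:
  deltas:
    - {"dx": 0,"dy": 0,"dz": 25,"rx": 0,"ry": 0,"rz": 0}
    - {"dx": 0,"dy": 0,"dz": 45,"rx": 0,"ry": 0,"rz": 0}
    - {"dx": 0,"dy": 0,"dz": 60,"rx": 0,"ry": 0,"rz": 0}
    - {"dx": 0,"dy": 0,"dz": 65,"rx": 0,"ry": 0,"rz": 0}
    - {"dx": 0,"dy": 0,"dz": 65,"rx": 0,"ry": 0,"rz": 0}

```text
clock: 3.53
tcp_pos: [0.4571, -0.1736, 0.3311]
orientation: [1.837, 2.547, 0.0]
contact_force: [0.8, -0.0, -9.6]
grip_width: 0.0212
gripper_force: 60.0
```

```bash
python3 - <<'E'
from h import *
o=tool()
for n in('scene','top'):
    f=cam(n);P=cloud(f);img=f['frame'];np.savez(n+'1.npz',img=img,P=P)
    hsv=cv2.cvtColor(img,cv2.COLOR_BGR2HSV);H,S,V=[hsv[...,i].astype(int) for i in range(3)]
    m=((H<=5)|(H>=174))&(S>110)&(V>50)&(P[...,2]>.1)&(P[...,0]>.4)&(P[...,1]<.45)&(P[...,1]>.03)
    for v,u in zip(*np.nonzero(m)):
        if P[v,u,1]<.2: print(n,u,v,np.round(P[v,u]*1000).astype(int),V[v,u])
    b=m&(P[...,1]>.3); print('ball',np.median(P[b],0).round(3))
    # rod: grey pixels above counter along line
    q=(P[...,2]>.17)&(P[...,2]<.27)&(P[...,1]>.14)&(P[...,1]<.3)&(P[...,0]>.5)&(P[...,0]<.66)
    pts=P[q]
    for y in np.arange(.14,.3,.02):
        s=pts[(pts[:,1]>y)&(pts[:,1]<y+.02)]
        if len(s)>2: print('rod',y,len(s),np.median(s,0).round(4))
tool()
E
```

```text
t 3.5333 [ 0.4571 -0.1736  0.3311] tool y ang 18.4 z [ 0.001 -0.    -1.   ] j [ 0.7   0.12 -0.5   1.85  0.06  1.19  0.5 ] F [ 0.76 -0.05 -9.65] 0.02117232275647807 60.00316321849823
scene 311 175 [525  85 256] 120
scene 312 175 [528  87 259] 124
scene 311 176 [523  86 250] 108
scene 312 176 [528  87 254] 103
scene 324 176 [541 122 248] 115
scene 325 176 [541 125 246] 114
scene 326 176 [539 130 241] 109
scene 312 177 [531  85 253] 73
scene 313 177 [530  89 250] 78
scene 322 177 [534 119 237] 124
scene 323 177 [535 122 237] 118
scene 324 177 [540 123 241] 108
scene 325 177 [542 125 242] 97
scene 313 178 [525  92 239] 72
scene 314 178 [530  93 243] 75
scene 315 178 [532  95 244] 92
scene 320 178 [530 114 231] 125
scene 321 178 [531 117 231] 117
scene 322 178 [536 118 235] 113
scene 323 178 [538 120 236] 104
scene 324 178 [541 122 237] 98
scene 314 179 [532  92 241] 73
scene 315 179 [530  96 236] 81
scene 316 179 [529 100 233] 101
scene 317 179 [532 102 235] 120
scene 318 179 [532 105 234] 121
scene 319 179 [534 108 233] 118
scene 320 179 [533 112 230] 117
scene 321 179 [538 113 235] 111
[... 1176 characters left out ...]
204 [526  89 256] 101
top 321 205 [523  96 242] 67
top 322 205 [522  92 255] 83
top 323 205 [522  89 255] 107
top 324 205 [522  86 252] 118
ball [0.62  0.407 0.205]
rod 0.14 19 [0.5429 0.1492 0.242 ]
rod 0.16 18 [0.549  0.1709 0.2391]
rod 0.18 18 [0.5546 0.1913 0.2369]
rod 0.19999999999999998 17 [0.5613 0.2103 0.2308]
rod 0.21999999999999997 17 [0.5682 0.2302 0.2269]
rod 0.23999999999999996 19 [0.5726 0.251  0.226 ]
rod 0.25999999999999995 18 [0.5794 0.2704 0.2204]
rod 0.2799999999999999 49 [0.617  0.2924 0.2189]
t 3.6333 [ 0.4561 -0.1735  0.329 ] tool y ang 18.4 z [-0.002  0.001 -1.   ] j [ 0.7   0.12 -0.5   1.85  0.06  1.19  0.5 ] F [-0.79 -0.42 -9.5 ] 0.0213524416913543 59.964001178741455
```

The force reading puts the weight at about 9.4 N. The seat is at about (0.531, 0.108, 0.238) and the scale yaw is about -16.7°. I'll move to a point 100 mm outside the hook, turning the canister by -35°.

Emit:
send_rows:
  deltas:
    - {"dx": 3,"dy": 12,"dz": 0,"rx": 0,"ry": 0,"rz": -2}
    - {"dx": 8,"dy": 33,"dz": 0,"rx": 0,"ry": 0,"rz": -6}
    - {"dx": 13,"dy": 54,"dz": 0,"rx": 0,"ry": 0,"rz": -10}
    - {"dx": 18,"dy": 75,"dz": 0,"rx": 0,"ry": 0,"rz": -14}
    - {"dx": 23,"dy": 96,"dz": 0,"rx": 0,"ry": 0,"rz": -18}

```text
clock: 4.05
tcp_pos: [0.4791, -0.0767, 0.3284]
orientation: [-2.216, -2.223, 0.003]
contact_force: [-0.1, -0.4, -9.2]
grip_width: 0.021
gripper_force: 60.1
```

Emit:
send_rows:
  deltas:
    - {"dx": 5,"dy": 21,"dz": 0,"rx": 0,"ry": 0,"rz": -4}
    - {"dx": 10,"dy": 42,"dz": 0,"rx": 0,"ry": 0,"rz": -8}
    - {"dx": 15,"dy": 63,"dz": 0,"rx": 0,"ry": 0,"rz": -12}
    - {"dx": 20,"dy": 81,"dz": 0,"rx": 0,"ry": 0,"rz": -15}
    - {"dx": 22,"dy": 90,"dz": 0,"rx": 0,"ry": 0,"rz": -17}

```text
clock: 4.47
tcp_pos: [0.5016, 0.0156, 0.3286]
orientation: [-2.516, -1.876, 0.001]
contact_force: [-0.6, -0.7, -8.8]
grip_width: 0.021
gripper_force: 60.1
```

Emit:
send_rows:
  deltas:
    - {"dx": 0,"dy": 0,"dz": 0,"rx": 0,"ry": 0,"rz": 0}
    - {"dx": 0,"dy": 0,"dz": 0,"rx": 0,"ry": 0,"rz": 0}
    - {"dx": 0,"dy": 0,"dz": 0,"rx": 0,"ry": 0,"rz": 0}
    - {"dx": 0,"dy": 0,"dz": 0,"rx": 0,"ry": 0,"rz": 0}
    - {"dx": 0,"dy": 0,"dz": 0,"rx": 0,"ry": 0,"rz": 0}

```text
clock: 4.88
tcp_pos: [0.5019, 0.011, 0.33]
orientation: [-2.52, -1.875, 0.001]
contact_force: [-0.6, -0.4, -8.3]
grip_width: 0.0213
gripper_force: 60.0
```

```bash
python3 - <<'E'
from h import *
f=cam('wrist');P=cloud(f);img=f['frame'];o=tool();np.savez('w3.npz',img=img,P=P)
print(f['xyz'],f['R'][:,2])
hsv=cv2.cvtColor(img,cv2.COLOR_BGR2HSV);H,S,V=[hsv[...,i].astype(int) for i in range(3)]
m=((H<=5)|(H>=174))&(S>110)&(V>40)&(P[...,2]>.2)&(P[...,2]<.28)
y=np.array([.287,.958,0]);x=np.array([.958,-.287,0]);o0=np.array([.531,.108,0])
q=P[m]-o0;s=q@y;t=q@x
print(m.sum())
for a in np.arange(-.04,.05,.004):
    k=(s>=a)&(s<a+.004)
    if k.sum()>3: print('s',round(a*1e3),k.sum(),'t',np.percentile(t[k],[5,50,95]).round(4),'z',np.percentile(q[k,2],[5,50,95]).round(4))
m=(P[...,2]>.2)&(P[...,2]<.26)&(S<90);q=P[m]-o0;s=q@y;t=q@x
for a in np.arange(.03,.14,.02):
    k=(s>=a)&(s<a+.02)&(abs(t)<.03)
    if k.sum()>3: print('rod',round(a*1e3),k.sum(),'t',np.percentile(t[k],[5,50,95]).round(4),'z',np.percentile(q[k,2],[50,95]).round(4))
cv2.imwrite('pics/w3.png',img)
E
```

```text
t 4.9333 [0.502  0.0112 0.3301] tool y ang -16.7 z [-0. -0. -1.] j [ 0.39  0.16 -0.6   1.81  0.1   1.2  -0.53] F [ 0.15 -0.01 -8.71] 0.021284614903079976 59.98461127281189
[0.52601467 0.08805191 0.46167479] [-0.08856341 -0.30027045 -0.94973374]
968
s -28 23 t [-0.002   0.0007  0.0034] z [0.253  0.2548 0.2557]
s -24 76 t [-0.0034  0.0007  0.0048] z [0.2532 0.2555 0.2568]
s -20 78 t [-0.0034  0.0007  0.0049] z [0.2488 0.2534 0.2557]
s -16 74 t [-0.0029  0.0007  0.005 ] z [0.2411 0.2451 0.2503]
s -12 61 t [-0.0029  0.0014  0.0052] z [0.233  0.2371 0.2418]
s -8 71 t [-0.003   0.0007  0.0052] z [0.2313 0.2335 0.235 ]
s -4 69 t [-0.003   0.0014  0.0052] z [0.2308 0.2326 0.234 ]
s 0 64 t [-0.003   0.0011  0.0051] z [0.2302 0.2318 0.2339]
s 4 81 t [-0.0029  0.0007  0.0051] z [0.2296 0.2318 0.2336]
s 8 79 t [-0.0028  0.0014  0.0051] z [0.2326 0.2347 0.2367]
s 12 89 t [-0.0028  0.0007  0.005 ] z [0.2352 0.2376 0.2397]
s 16 102 t [-0.0033  0.0014  0.0056] z [0.2374 0.2405 0.2431]
s 20 77 t [-0.0033  0.0008  0.0055] z [0.2404 0.2432 0.2454]
s 24 24 t [-0.0019  0.0014  0.0047] z [0.2423 0.2444 0.2453]
rod 30 359 t [-0.0039  0.0008  0.0054] z [0.2419 0.244 ]
```

View pics/w3.png

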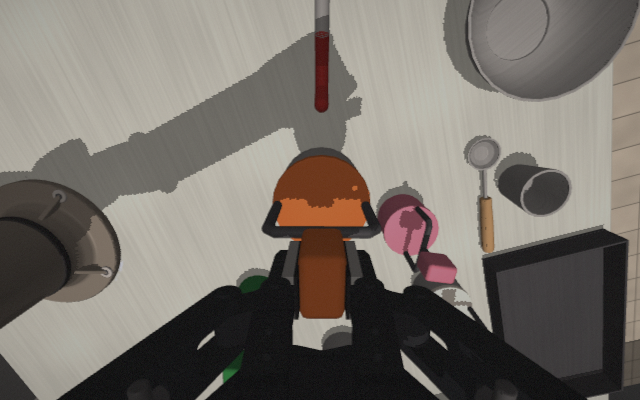

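The wrist view shows the red hook at (321,70), in line with the handle, and the wire level. The refined seat is at about (0.532, 0.107, 0.2375). I'll drop to the pass height, check the wire height and average the weight reading.

Emit:
send_rows:
  deltas:
    - {"dx": 1,"dy": 0,"dz": -5,"rx": 0,"ry": 0,"rz": 0}
    - {"dx": 1,"dy": 0,"dz": -10,"rx": 0,"ry": 0,"rz": 0}
    - {"dx": 1,"dy": 0,"dz": -15,"rx": 0,"ry": 0,"rz": 0}
    - {"dx": 1,"dy": 0,"dz": -18,"rx": 0,"ry": 0,"rz": 0}
    - {"dx": 1,"dy": 0,"dz": -18,"rx": 0,"ry": 0,"rz": 0}

```text
clock: 5.35
tcp_pos: [0.5025, 0.0121, 0.3111]
orientation: [-2.518, -1.876, 0.003]
contact_force: [0.7, 0.6, -7.9]
grip_width: 0.0214
gripper_force: 59.9
```

```bash
cat >> h.py <<'E'
def avg(n=16):
    F=[];M=[]
    for i in range(n):
        r.grab_frame('wrist');o=r.get_obs();F.append(o['contact_force']);M.append(o['tcp_pos'])
    F=np.array(F);print('Favg',F.mean(0).round(2),'sd',F.std(0).round(2),'tcp',np.mean(M,0).round(4),'clock',o['clock'])
E
python3 - <<'E'
from h import *
avg(14)
f=cam('wrist');P=cloud(f);img=f['frame']
hsv=cv2.cvtColor(img,cv2.COLOR_BGR2HSV);H,S,V=[hsv[...,i].astype(int) for i in range(3)]
m=(H>=4)&(H<=17)&(S>150)&(V>50); l=m&(P[...,2]<.28)&(P[...,2]>.18)
print('lid z',np.percentile(P[l][:,2],[5,50,95]).round(4), 'handle z',np.percentile(P[m&(P[...,2]>.3)][:,2],[50,95]).round(4))
w=(V<60)&(S<110)&(P[...,2]>.24)&(P[...,2]<.29); w[:, :265]=0;w[:,375:]=0
print('wire',w.sum(),np.percentile(P[w],[5,50,95],axis=0).round(4)); tool()
E
```

```text
Favg [ 0.01  0.12 -8.64] sd [0.51 0.46 0.46] tcp [0.5032 0.0123 0.3124] clock 6.05
lid z [0.215  0.2162 0.2173] handle z [0.3325 0.3338]
wire 936 [[0.4695 0.0042 0.2448]
 [0.4895 0.0176 0.271 ]
 [0.5388 0.026  0.2736]]
t 6.1 [0.5031 0.0123 0.3123] tool y ang -16.6 z [ 0. -0. -1.] j [ 0.39  0.18 -0.6   1.84  0.11  1.16 -0.54] F [-1.1   0.38 -9.33] 0.020855206234734237 59.977630376815796
```

Emit:
send_rows:
  deltas:
    - {"dx": 2,"dy": 8,"dz": 0,"rx": 0,"ry": 0,"rz": 0}
    - {"dx": 5,"dy": 18,"dz": 0,"rx": 0,"ry": 0,"rz": 0}
    - {"dx": 8,"dy": 28,"dz": 0,"rx": 0,"ry": 0,"rz": 0}
    - {"dx": 11,"dy": 38,"dz": 0,"rx": 0,"ry": 0,"rz": 0}
    - {"dx": 14,"dy": 48,"dz": 0,"rx": 0,"ry": 0,"rz": 0}

```text
clock: 6.52
tcp_pos: [0.5175, 0.0621, 0.3124]
orientation: [-2.518, -1.878, -0.001]
contact_force: [0.1, 0.2, -8.5]
grip_width: 0.0208
gripper_force: 60.0
```

Emit:
send_rows:
  deltas:
    - {"dx": 3,"dy": 10,"dz": 0,"rx": 0,"ry": 0,"rz": 0}
    - {"dx": 6,"dy": 20,"dz": 0,"rx": 0,"ry": 0,"rz": 0}
    - {"dx": 9,"dy": 30,"dz": 0,"rx": 0,"ry": 0,"rz": 0}
    - {"dx": 12,"dy": 40,"dz": 0,"rx": 0,"ry": 0,"rz": 0}
    - {"dx": 14,"dy": 46,"dz": 0,"rx": 0,"ry": 0,"rz": 0}

```text
clock: 6.93
tcp_pos: [0.5315, 0.1083, 0.3124]
orientation: [-2.517, -1.878, -0.002]
contact_force: [-0.1, 0.9, -8.6]
grip_width: 0.0212
gripper_force: 60.0
```

Emit:
send_rows:
  deltas:
    - {"dx": 0,"dy": 0,"dz": 0,"rx": 0,"ry": 0,"rz": 0}
    - {"dx": 0,"dy": 0,"dz": 0,"rx": 0,"ry": 0,"rz": 0}

```text
clock: 7.1
tcp_pos: [0.5311, 0.1065, 0.3122]
orientation: [-2.518, -1.878, 0.001]
contact_force: [-0.3, -1.0, -9.1]
grip_width: 0.0212
gripper_force: 60.0
```

```bash
python3 - <<'E'
from h import *
avg(4)
ims=[]
f=cam('wrist');np.savez('w4.npz',img=f['frame'],P=cloud(f));g=cam('scene')
c=cv2.resize(g['frame'][120:220,270:370],(400,400),interpolation=cv2.INTER_CUBIC)
cv2.imwrite('pics/m4.png',np.hstack([f['frame'][0:320,160:480],np.zeros((320,4,3),np.uint8),cv2.resize(c,(320,320))]))
E
```

```text
Favg [-0.26 -0.53 -8.48] sd [0.2  0.42 0.35] tcp [0.5311 0.1054 0.3122] clock 7.3
```

View pics/m4.png

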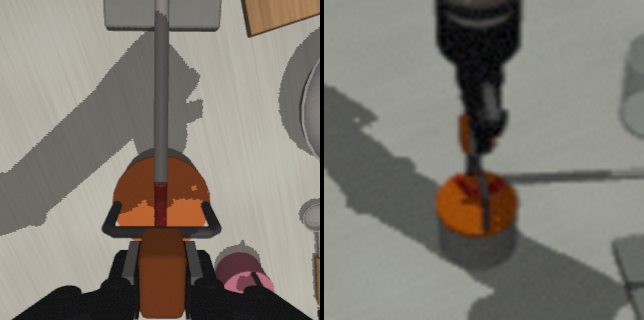

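Threaded: the hook (wrist crop 161,205) runs between the bail legs and under the wire, over the lid. I'll lower it now.

Emit:
send_rows:
  deltas:
    - {"dx": 0,"dy": 0,"dz": -4,"rx": 0,"ry": 0,"rz": 0}
    - {"dx": 0,"dy": 0,"dz": -9,"rx": 0,"ry": 0,"rz": 0}
    - {"dx": 0,"dy": 0,"dz": -14,"rx": 0,"ry": 0,"rz": 0}
    - {"dx": 0,"dy": 0,"dz": -18,"rx": 0,"ry": 0,"rz": 0}
    - {"dx": 0,"dy": 0,"dz": -22,"rx": 0,"ry": 0,"rz": 0}

```text
clock: 7.82
tcp_pos: [0.5309, 0.1062, 0.2895]
orientation: [-2.519, -1.877, 0.001]
contact_force: [0.4, 0.3, -8.8]
grip_width: 0.021
gripper_force: 60.0
```

Emit:
send_rows:
  deltas:
    - {"dx": 0,"dy": 0,"dz": -2,"rx": 0,"ry": 0,"rz": 0}
    - {"dx": 0,"dy": 0,"dz": -3,"rx": 0,"ry": 0,"rz": 0}
    - {"dx": 0,"dy": 0,"dz": -4,"rx": 0,"ry": 0,"rz": 0}
    - {"dx": 0,"dy": 0,"dz": -5,"rx": 0,"ry": 0,"rz": 0}
    - {"dx": 0,"dy": 0,"dz": -6,"rx": 0,"ry": 0,"rz": 0}

```text
clock: 8.23
tcp_pos: [0.5313, 0.1063, 0.2844]
orientation: [2.519, 1.877, 0.001]
contact_force: [0.3, 0.2, -8.1]
grip_width: 0.0212
gripper_force: 60.0
```

Emit:
send_rows:
  deltas:
    - {"dx": 0,"dy": 0,"dz": -1,"rx": 0,"ry": 0,"rz": 0}
    - {"dx": 0,"dy": 0,"dz": -2,"rx": 0,"ry": 0,"rz": 0}
    - {"dx": 0,"dy": 0,"dz": -3,"rx": 0,"ry": 0,"rz": 0}
    - {"dx": 0,"dy": 0,"dz": -4,"rx": 0,"ry": 0,"rz": 0}
    - {"dx": 0,"dy": 0,"dz": -5,"rx": 0,"ry": 0,"rz": 0}

```text
clock: 8.65
tcp_pos: [0.5312, 0.1063, 0.2795]
orientation: [2.519, 1.877, 0.0]
contact_force: [-0.9, -0.7, -5.0]
grip_width: 0.021
gripper_force: 60.4
```

Emit:
send_rows:
  deltas:
    - {"dx": 0,"dy": 0,"dz": -1,"rx": 0,"ry": 0,"rz": 0}
    - {"dx": 0,"dy": 0,"dz": -2,"rx": 0,"ry": 0,"rz": 0}
    - {"dx": 0,"dy": 0,"dz": -3,"rx": 0,"ry": 0,"rz": 0}
    - {"dx": 0,"dy": 0,"dz": -4,"rx": 0,"ry": 0,"rz": 0}
    - {"dx": 0,"dy": 0,"dz": -5,"rx": 0,"ry": 0,"rz": 0}

```text
clock: 9.07
tcp_pos: [0.5313, 0.1061, 0.2744]
orientation: [2.519, 1.877, 0.0]
contact_force: [-1.2, -1.5, -4.1]
grip_width: 0.0212
gripper_force: 60.4
```

```bash
cat >> h.py <<'E'
def hook():
    f=cam('wrist');P=cloud(f);img=f['frame']
    hsv=cv2.cvtColor(img,cv2.COLOR_BGR2HSV);H,S,V=[hsv[...,i].astype(int) for i in range(3)]
    y=np.array([.287,.958,0]);x=np.array([.958,-.287,0]);o0=np.array([.531,.1065,0])
    q=P.reshape(-1,3)-o0;s=q@y;t=q@x;z=q[:,2]
    k=(abs(t)<.004)&(s>.06)&(s<.16)&(z>.1)
    pf=np.polyfit(s[k],z[k],1);print('rod slope',pf,'n',k.sum())
E
python3 - <<'E'
from h import *
avg(6);hook()
E
```

```text
Favg [-0.6  -1.36 -4.94] sd [0.18 0.42 0.37] tcp [0.5313 0.1061 0.2743] clock 9.3667
rod slope [-2.05565158  0.47849116] n 2911
```

The arm is sinking smoothly, with about 62 mm left to balance. I'll keep following it down.

Emit:
send_rows:
  deltas:
    - {"dx": 0,"dy": 0,"dz": -1,"rx": 0,"ry": 0,"rz": 0}
    - {"dx": 0,"dy": -1,"dz": -3,"rx": 0,"ry": 0,"rz": 0}
    - {"dx": 0,"dy": -1,"dz": -5,"rx": 0,"ry": 0,"rz": 0}
    - {"dx": 0,"dy": -1,"dz": -7,"rx": 0,"ry": 0,"rz": 0}
    - {"dx": 0,"dy": -1,"dz": -9,"rx": 0,"ry": 0,"rz": 0}

```text
clock: 9.83
tcp_pos: [0.5312, 0.1055, 0.2651]
orientation: [-2.519, -1.877, -0.0]
contact_force: [-0.9, -0.5, -4.5]
grip_width: 0.0212
gripper_force: 60.6
```

Emit:
send_rows:
  deltas:
    - {"dx": 0,"dy": 0,"dz": -2,"rx": 0,"ry": 0,"rz": 0}
    - {"dx": 0,"dy": 0,"dz": -4,"rx": 0,"ry": 0,"rz": 0}
    - {"dx": 0,"dy": -1,"dz": -6,"rx": 0,"ry": 0,"rz": 0}
    - {"dx": 0,"dy": -1,"dz": -8,"rx": 0,"ry": 0,"rz": 0}
    - {"dx": 0,"dy": -1,"dz": -10,"rx": 0,"ry": 0,"rz": 0}

```text
clock: 10.25
tcp_pos: [0.5311, 0.1048, 0.2552]
orientation: [-2.518, -1.877, -0.001]
contact_force: [-1.3, 1.1, -3.5]
grip_width: 0.021
gripper_force: 60.7
```

Emit:
send_rows:
  deltas:
    - {"dx": 0,"dy": 0,"dz": -2,"rx": 0,"ry": 0,"rz": 0}
    - {"dx": 0,"dy": 0,"dz": -4,"rx": 0,"ry": 0,"rz": 0}
    - {"dx": 0,"dy": 0,"dz": -6,"rx": 0,"ry": 0,"rz": 0}
    - {"dx": 0,"dy": 0,"dz": -8,"rx": 0,"ry": 0,"rz": 0}
    - {"dx": 0,"dy": 0,"dz": -10,"rx": 0,"ry": 0,"rz": 0}

```text
clock: 10.67
tcp_pos: [0.5311, 0.1046, 0.2452]
orientation: [-2.519, -1.877, -0.0]
contact_force: [-0.8, 2.3, -2.3]
grip_width: 0.0209
gripper_force: 60.8
```

Emit:
send_rows:
  deltas:
    - {"dx": 0,"dy": 0,"dz": -2,"rx": 0,"ry": 0,"rz": 0}
    - {"dx": 0,"dy": 0,"dz": -4,"rx": 0,"ry": 0,"rz": 0}
    - {"dx": 0,"dy": 0,"dz": -6,"rx": 0,"ry": 0,"rz": 0}
    - {"dx": 0,"dy": 0,"dz": -8,"rx": 0,"ry": 0,"rz": 0}
    - {"dx": 0,"dy": 0,"dz": -9,"rx": 0,"ry": 0,"rz": 0}

```text
clock: 11.08
tcp_pos: [0.5312, 0.1046, 0.2362]
orientation: [-2.519, -1.877, -0.001]
contact_force: [-2.0, 3.7, -1.0]
grip_width: 0.0208
gripper_force: 60.9
```

```bash
python3 - <<'E'
from h import *
avg(6)
E
```

```text
Favg [-1.8   4.05 -2.46] sd [0.32 0.36 0.55] tcp [0.5312 0.1046 0.2363] clock 11.3833
```

Emit:
send_rows:
  deltas:
    - {"dx": 0,"dy": 0.5,"dz": -1,"rx": 0,"ry": 0,"rz": 0}
    - {"dx": 0,"dy": 1,"dz": -2,"rx": 0,"ry": 0,"rz": 0}
    - {"dx": 0,"dy": 1.5,"dz": -3,"rx": 0,"ry": 0,"rz": 0}
    - {"dx": 0,"dy": 2,"dz": -4,"rx": 0,"ry": 0,"rz": 0}
    - {"dx": 0,"dy": 2,"dz": -5,"rx": 0,"ry": 0,"rz": 0}

```text
clock: 11.8
tcp_pos: [0.5313, 0.1052, 0.2311]
orientation: [2.519, 1.875, -0.001]
contact_force: [-1.2, 0.1, -1.9]
grip_width: 0.0212
gripper_force: 61.1
```

Emit:
send_rows:
  deltas:
    - {"dx": 0,"dy": 0,"dz": -1,"rx": 0,"ry": 0,"rz": 0}
    - {"dx": 0,"dy": 0.5,"dz": -2,"rx": 0,"ry": 0,"rz": 0}
    - {"dx": 0,"dy": 0.5,"dz": -3,"rx": 0,"ry": 0,"rz": 0}
    - {"dx": 0,"dy": 1,"dz": -4,"rx": 0,"ry": 0,"rz": 0}
    - {"dx": 0,"dy": 1,"dz": -5,"rx": 0,"ry": 0,"rz": 0}

```text
clock: 12.22
tcp_pos: [0.5313, 0.1061, 0.2261]
orientation: [2.519, 1.875, -0.001]
contact_force: [0.7, -5.0, -1.3]
grip_width: 0.0206
gripper_force: 61.1
```

```bash
python3 - <<'E'
from h import *
avg(10)
E
```

```text
Favg [ 0.   -5.16 -1.63] sd [0.26 0.61 0.34] tcp [0.5312 0.1067 0.2262] clock 12.7167
```

Emit:
send_rows:
  deltas:
    - {"dx": 0,"dy": -0.5,"dz": -1,"rx": 0,"ry": 0,"rz": 0}
    - {"dx": 0,"dy": -1,"dz": -2,"rx": 0,"ry": 0,"rz": 0}
    - {"dx": 0,"dy": -1,"dz": -3,"rx": 0,"ry": 0,"rz": 0}
    - {"dx": 0,"dy": -1,"dz": -4,"rx": 0,"ry": 0,"rz": 0}
    - {"dx": 0,"dy": -1,"dz": -5,"rx": 0,"ry": 0,"rz": 0}

```text
clock: 13.13
tcp_pos: [0.5313, 0.1071, 0.2214]
orientation: [-2.518, -1.878, -0.002]
contact_force: [0.3, -1.2, -1.3]
grip_width: 0.0212
gripper_force: 61.1
```

Emit:
send_rows:
  deltas:
    - {"dx": 0,"dy": 0,"dz": -1,"rx": 0,"ry": 0,"rz": 0}
    - {"dx": 0,"dy": 0,"dz": -2,"rx": 0,"ry": 0,"rz": 0}
    - {"dx": 0,"dy": 0,"dz": -3,"rx": 0,"ry": 0,"rz": 0}
    - {"dx": 0,"dy": 0,"dz": -4,"rx": 0,"ry": 0,"rz": 0}
    - {"dx": 0,"dy": 0,"dz": -5,"rx": 0,"ry": 0,"rz": 0}

```text
clock: 13.55
tcp_pos: [0.5314, 0.1073, 0.2165]
orientation: [-2.518, -1.878, -0.002]
contact_force: [-0.4, 1.6, 0.7]
grip_width: 0.0207
gripper_force: 61.2
```

```bash
python3 - <<'E'
from h import *
avg(16)
E
```

```text
Favg [0.82 4.26 0.  ] sd [0.57 1.07 0.52] tcp [0.5313 0.1071 0.2165] clock 14.35
```

Emit:
send_rows:
  deltas:
    - {"dx": 0,"dy": 0.2,"dz": 0,"rx": 0,"ry": 0,"rz": 0}
    - {"dx": 0,"dy": 0.4,"dz": 0,"rx": 0,"ry": 0,"rz": 0}
    - {"dx": 0,"dy": 0.5,"dz": 0,"rx": 0,"ry": 0,"rz": 0}
    - {"dx": 0,"dy": 0.5,"dz": 0,"rx": 0,"ry": 0,"rz": 0}
    - {"dx": 0,"dy": 0.5,"dz": 0,"rx": 0,"ry": 0,"rz": 0}

```text
clock: 14.77
tcp_pos: [0.5313, 0.107, 0.2164]
orientation: [-2.519, -1.877, -0.001]
contact_force: [1.3, 5.6, -0.8]
grip_width: 0.0212
gripper_force: 61.3
```

```bash
python3 - <<'E'
from h import *
avg(10);avg(10)
print(r.get_obs()['moment'])
E
```

```text
Favg [0.98 5.21 0.5 ] sd [0.46 0.64 0.35] tcp [0.5313 0.107  0.2164] clock 15.2667
Favg [1.   5.19 0.3 ] sd [0.6  0.68 0.39] tcp [0.5313 0.107  0.2164] clock 15.7667
[ 1.32813203 -0.26927861 -0.04263741]
```

Emit:
send_rows:
  deltas:
    - {"dx": 0,"dy": 0.3,"dz": 0,"rx": 0,"ry": 0,"rz": 0}
    - {"dx": 0,"dy": 0.6,"dz": 0,"rx": 0,"ry": 0,"rz": 0}
    - {"dx": 0,"dy": 1,"dz": 0,"rx": 0,"ry": 0,"rz": 0}
    - {"dx": 0,"dy": 1,"dz": 0,"rx": 0,"ry": 0,"rz": 0}
    - {"dx": 0,"dy": 1,"dz": 0,"rx": 0,"ry": 0,"rz": 0}

```text
clock: 16.18
tcp_pos: [0.5313, 0.1073, 0.2163]
orientation: [2.519, 1.876, -0.0]
contact_force: [1.0, 2.7, -0.1]
grip_width: 0.0214
gripper_force: 61.3
```

```bash
python3 - <<'E'
from h import *
avg(8)
f=cam('wrist');g=cam('scene')
np.savez('w5.npz',img=f['frame'],P=cloud(f))
c=cv2.resize(g['frame'][130:230,270:370],(320,320),interpolation=cv2.INTER_CUBIC)
cv2.imwrite('pics/m5.png',np.hstack([f['frame'][0:320,160:480],c]))
E
```

```text
Favg [ 2.18  2.32 -0.4 ] sd [0.7  0.39 0.27] tcp [0.5313 0.1073 0.2163] clock 16.5833
```

View pics/m5.png

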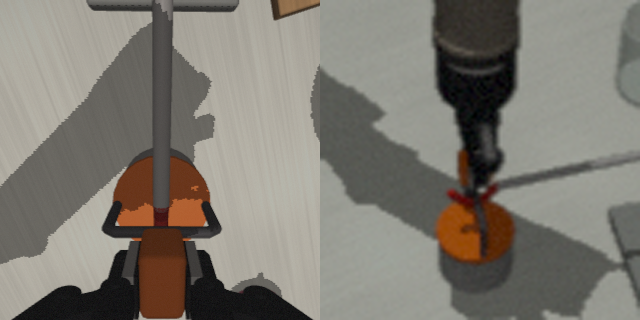

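The hook holds the bail wire, with the arm sunk and sloping down to the hook (scene crop 470,195). I'll trim out the remaining side force.

Emit:
send_rows:
  deltas:
    - {"dx": 0.3,"dy": 0.3,"dz": 0,"rx": 0,"ry": 0,"rz": 0}
    - {"dx": 0.6,"dy": 0.7,"dz": 0,"rx": 0,"ry": 0,"rz": 0}
    - {"dx": 0.6,"dy": 0.7,"dz": 0,"rx": 0,"ry": 0,"rz": 0}
    - {"dx": 0.6,"dy": 0.7,"dz": 0,"rx": 0,"ry": 0,"rz": 0}
    - {"dx": 0.6,"dy": 0.7,"dz": 0,"rx": 0,"ry": 0,"rz": 0}

```text
clock: 17.1
tcp_pos: [0.5314, 0.1078, 0.216]
orientation: [2.519, 1.876, -0.002]
contact_force: [1.0, -1.8, -1.1]
grip_width: 0.0212
gripper_force: 61.2
```

```bash
python3 - <<'E'
from h import *
avg(8);avg(8)
E
```

```text
Favg [ 0.57 -2.44 -0.64] sd [0.81 0.99 0.26] tcp [0.5314 0.1078 0.2161] clock 17.5
Favg [-0.5  -4.21 -1.21] sd [0.48 0.51 0.47] tcp [0.5315 0.108  0.2161] clock 17.9
```

Emit:
send_rows:
  deltas:
    - {"dx": 0,"dy": -0.4,"dz": -1,"rx": 0,"ry": 0,"rz": 0}
    - {"dx": 0,"dy": -0.3,"dz": -2,"rx": 0,"ry": 0,"rz": 0}
    - {"dx": 0,"dy": -0.2,"dz": -3,"rx": 0,"ry": 0,"rz": 0}
    - {"dx": 0,"dy": -0.1,"dz": -4,"rx": 0,"ry": 0,"rz": 0}
    - {"dx": 0,"dy": 0,"dz": -5,"rx": 0,"ry": 0,"rz": 0}

```text
clock: 18.32
tcp_pos: [0.5317, 0.1085, 0.2112]
orientation: [-2.519, -1.877, 0.0]
contact_force: [-1.0, -3.9, -0.1]
grip_width: 0.0213
gripper_force: 61.2
```

Emit:
send_rows:
  deltas:
    - {"dx": 0,"dy": 0.1,"dz": -1,"rx": 0,"ry": 0,"rz": 0}
    - {"dx": 0,"dy": 0.2,"dz": -2,"rx": 0,"ry": 0,"rz": 0}
    - {"dx": 0,"dy": 0.3,"dz": -3,"rx": 0,"ry": 0,"rz": 0}
    - {"dx": 0,"dy": 0.3,"dz": -3,"rx": 0,"ry": 0,"rz": 0}
    - {"dx": 0,"dy": 0.3,"dz": -3,"rx": 0,"ry": 0,"rz": 0}

```text
clock: 18.73
tcp_pos: [0.5318, 0.1089, 0.2083]
orientation: [-2.519, -1.877, -0.0]
contact_force: [-1.3, -2.7, -0.0]
grip_width: 0.021
gripper_force: 61.2
```

```bash
python3 - <<'E'
from h import *
avg(8);avg(8);avg(8)
E
```

```text
Favg [-0.65 -3.39 -0.44] sd [0.21 0.44 0.42] tcp [0.5318 0.1089 0.2084] clock 19.1333
Favg [-0.58 -3.16 -0.2 ] sd [0.33 0.26 0.49] tcp [0.5318 0.1088 0.2084] clock 19.5333
Favg [-0.51 -3.09 -0.07] sd [0.42 0.49 0.66] tcp [0.5318 0.1088 0.2083] clock 19.9333
```

Emit:
send_rows:
  deltas:
    - {"dx": 0,"dy": -0.2,"dz": 0,"rx": 0,"ry": 0,"rz": 0}
    - {"dx": 0,"dy": -0.4,"dz": 0,"rx": 0,"ry": 0,"rz": 0}
    - {"dx": 0,"dy": -0.6,"dz": 0,"rx": 0,"ry": 0,"rz": 0}
    - {"dx": 0,"dy": -0.6,"dz": 0,"rx": 0,"ry": 0,"rz": 0}
    - {"dx": 0,"dy": -0.6,"dz": 0,"rx": 0,"ry": 0,"rz": 0}

```text
clock: 20.35
tcp_pos: [0.5317, 0.1086, 0.2084]
orientation: [-2.519, -1.877, -0.001]
contact_force: [-0.3, -0.3, 0.2]
grip_width: 0.0215
gripper_force: 61.2
```

```bash
python3 - <<'E'
from h import *
avg(8);avg(8)
E
```

```text
Favg [-0.31 -0.61  0.01] sd [0.32 0.41 0.42] tcp [0.5318 0.1086 0.2084] clock 20.75
Favg [-0.83  0.64  0.58] sd [0.31 0.64 0.44] tcp [0.5318 0.1085 0.2084] clock 21.15
```

Side force is about 0 and vertical about +0.3 N, which is balanced. I'll release gently.

Emit:
send_rows:
  deltas:
    - {"dx": 0,"dy": 0,"dz": 0,"rx": 0,"ry": 0,"rz": 0}
    - {"dx": 0,"dy": 0,"dz": 0,"rx": 0,"ry": 0,"rz": 0}
  newtons: 20

```text
clock: 21.32
tcp_pos: [0.5318, 0.1084, 0.2084]
orientation: [-2.519, -1.877, -0.001]
contact_force: [-0.1, 1.0, 1.1]
grip_width: 0.0214
gripper_force: 61.3
```

```bash
python3 - <<'E'
from h import *
avg(8);tool()
E
```

```text
Favg [-0.37  1.78  0.72] sd [0.46 0.59 0.41] tcp [0.5318 0.1084 0.2084] clock 21.7167
t 21.7167 [0.5318 0.1084 0.2084] tool y ang -16.6 z [ 0.  0. -1.] j [ 0.19  0.36 -0.62  1.88  0.25  0.98 -0.83] F [-0.81  2.42  0.76] 0.0211348175897024 61.312211751937866
```

Emit:
send_rows:
  deltas:
    - {"dx": 0,"dy": 0.1,"dz": 1,"rx": 0,"ry": 0,"rz": 0}
    - {"dx": 0,"dy": 0.3,"dz": 2,"rx": 0,"ry": 0,"rz": 0}
    - {"dx": 0,"dy": 0.3,"dz": 2,"rx": 0,"ry": 0,"rz": 0}
    - {"dx": 0,"dy": 0.3,"dz": 2,"rx": 0,"ry": 0,"rz": 0}
  jaw: 0
  newtons: 20

```text
clock: 22.05
tcp_pos: [0.5317, 0.1082, 0.2103]
orientation: [2.519, 1.877, -0.0]
contact_force: [-0.9, 0.9, 0.1]
grip_width: 0.0211
gripper_force: 61.3
```

```bash
python3 - <<'E'
from h import *
avg(8);avg(8);tool()
E
```

```text
Favg [-0.71  0.56  0.46] sd [0.59 0.44 0.49] tcp [0.5317 0.1082 0.2103] clock 22.45
Favg [-0.39 -0.01 -0.12] sd [0.52 0.53 0.39] tcp [0.5317 0.1083 0.2103] clock 22.85
t 22.85 [0.5317 0.1083 0.2103] tool y ang -16.6 z [-0. -0. -1.] j [ 0.19  0.36 -0.62  1.87  0.25  0.99 -0.83] F [ 0.12 -0.55 -0.41] 0.021322737183623635 61.23261094093323
```

Emit:
send_rows:
  deltas:
    - {"dx": 0,"dy": 0,"dz": 0,"rx": 0,"ry": 0,"rz": 0}
    - {"dx": 0,"dy": 0,"dz": 0,"rx": 0,"ry": 0,"rz": 0}
    - {"dx": 0,"dy": 0,"dz": 0,"rx": 0,"ry": 0,"rz": 0}
    - {"dx": 0,"dy": 0,"dz": 0,"rx": 0,"ry": 0,"rz": 0}
    - {"dx": 0,"dy": 0,"dz": 0,"rx": 0,"ry": 0,"rz": 0}
  jaw: 60

```text
clock: 23.27
tcp_pos: [0.5318, 0.1085, 0.2104]
orientation: [2.519, 1.877, 0.0]
contact_force: [-1.0, 0.6, -0.3]
grip_width: 0.0601
gripper_force: 0.0
```

```bash
python3 - <<'E'
from h import *
avg(6)
for i in range(4):
    f=cam('wrist');P=cloud(f);hsv=cv2.cvtColor(f['frame'],cv2.COLOR_BGR2HSV);H,S,V=[hsv[...,k].astype(int) for k in range(3)]
    m=(H>=4)&(H<=17)&(S>150)&(V>50)&(P[...,2]<.26)&(P[...,2]>.08)
    t=m&(P[...,2]>.2);l=m&(P[...,2]<.16)
    print('top',np.median(P[t],0).round(4),'lid',np.median(P[l],0).round(4))
tool()
cv2.imwrite('pics/w6.png',f['frame'])
E
```

```text
Favg [-0.   -0.03 -0.24] sd [0.44 0.29 0.32] tcp [0.5318 0.1085 0.2103] clock 23.5667
top [0.5347 0.1165 0.2313] lid [0.536  0.1156 0.115 ]
top [0.5347 0.1164 0.2312] lid [0.536  0.1156 0.115 ]
top [0.5347 0.1164 0.2312] lid [0.5361 0.1155 0.115 ]
top [0.5347 0.1164 0.2312] lid [0.5361 0.1156 0.115 ]
t 23.7667 [0.5317 0.1085 0.2103] tool y ang -16.6 z [ 0.  0. -1.] j [ 0.19  0.36 -0.62  1.87  0.25  0.99 -0.83] F [-0.36 -0.2   0.09] 0.06002746715191487 0.0
```

View pics/w6.png

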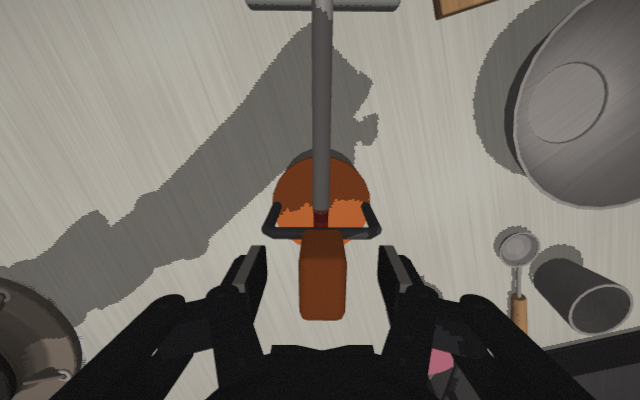

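The canister hangs at rest, upright and released: the handle at (322,275) stands clear of both fingers, and its position stays constant to 0.1 mm. I'll retreat straight up.

Emit:
send_rows:
  deltas:
    - {"dx": 0,"dy": 0,"dz": 6,"rx": 0,"ry": 0,"rz": 0}
    - {"dx": 0,"dy": 0,"dz": 16,"rx": 0,"ry": 0,"rz": 0}
    - {"dx": 0,"dy": 0,"dz": 30,"rx": 0,"ry": 0,"rz": 0}
    - {"dx": 0,"dy": 0,"dz": 50,"rx": 0,"ry": 0,"rz": 0}
    - {"dx": 0,"dy": 0,"dz": 70,"rx": 0,"ry": 0,"rz": 0}

```text
clock: 24.18
tcp_pos: [0.5316, 0.1086, 0.2818]
orientation: [-2.519, -1.877, -0.0]
contact_force: [0.3, -0.0, -0.4]
grip_width: 0.0598
gripper_force: 0.0
```

Emit:
send_rows:
  deltas:
    - {"dx": 0,"dy": 0,"dz": 15,"rx": 0,"ry": 0,"rz": 0}
    - {"dx": 0,"dy": 0,"dz": 30,"rx": 0,"ry": 0,"rz": 0}
    - {"dx": 0,"dy": 0,"dz": 30,"rx": 0,"ry": 0,"rz": 0}
    - {"dx": 0,"dy": 0,"dz": 30,"rx": 0,"ry": 0,"rz": 0}
    - {"dx": 0,"dy": 0,"dz": 30,"rx": 0,"ry": 0,"rz": 0}

```text
clock: 24.6
tcp_pos: [0.5314, 0.1083, 0.3101]
orientation: [2.519, 1.877, -0.001]
contact_force: [0.5, -0.6, 0.0]
grip_width: 0.0602
gripper_force: 0.0
```

```bash
python3 - <<'E'
from h import *
for i in range(5):
    f=cam('wrist');P=cloud(f);hsv=cv2.cvtColor(f['frame'],cv2.COLOR_BGR2HSV);H,S,V=[hsv[...,k].astype(int) for k in range(3)]
    m=(H>=4)&(H<=17)&(S>150)&(V>50)&(P[...,2]<.26)&(P[...,2]>.08)
    t=m&(P[...,2]>.2);l=m&(P[...,2]<.16)
    print('top',np.median(P[t],0).round(4),'lid',np.median(P[l],0).round(4))
tool()
print(r.hand_in())
E
```

```text
top [0.5342 0.1131 0.2314] lid [0.5374 0.1173 0.115 ]
top [0.5343 0.113  0.2314] lid [0.5373 0.1172 0.115 ]
top [0.5343 0.1131 0.2315] lid [0.5371 0.1173 0.115 ]
top [0.5342 0.1131 0.2314] lid [0.5378 0.1173 0.115 ]
top [0.5342 0.1131 0.2315] lid [0.5349 0.1174 0.115 ]
t 24.85 [0.5314 0.1084 0.3096] tool y ang -16.6 z [-0.001 -0.    -1.   ] j [ 0.22  0.26 -0.65  1.76  0.17  1.18 -0.76] F [0.78 0.16 0.45] 0.05986700615783411 0.0
the job is handed in; nothing more can be done
None
```

I've handed the job in with the orange-handled canister hanging upright and still from the red hook, the arm sunk about 71 mm (roughly 0.27 rad) and the gripper clear; I saw no sign of another object being touched, and the hand-in call returned no verdict.

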